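# Refit the gutter gate's knob and hold the gate open

### The arm

A 6-joint arm with a two-finger parallel gripper is mounted at the origin on the work surface. World frame = base frame: x ahead of the robot, y to its left, z up, the work surface at z = 0. Lengths are in m, angles in rad, forces in N, time in s.
With the tool pointing down it reaches from about 0.25 to 0.725 m from the base axis. Payload 9.7 kg.
Tool frame: the origin (TCP) lies at the very end of the fingers, on their centre line; the grasp point (between the pads) lies 19 mm behind it (grip_point_offset is the distance from the TCP to the grasp point, in m); z points along the fingers, y is the line along which they close (so a half turn about z gives the same grasp; the last joint's range is limited). The gripper opens to 85 mm and grips with 20 to 120 N. Pads are 22 mm wide; open, the fingers measure 114 mm over their backs; the gripper's body (76 mm by 85 mm) begins 54 mm behind the grasp point. The pads swing forward as they close: fully open they stand 13 mm farther back than shut.
Start: joints at [-1.157, 0.087, 0.176, 1.66, 0, 1.571], TCP at [0.221, -0.504, 0.231] pointing down, gripper open.
Joint ranges: [-3.13, 3.13], [-0.85, 1.81], [-1.15, 1.24], [-2.2, 2.28], [-1.44, 1.52], [-3.14, 3.14]. Speed limits (rad/s): [2.22, 2.22, 2.57, 3.14, 3.14, 3.14].

### API

Orientations are given as [roll, pitch, yaw] about the fixed x, y, z axes, in that order (R = Rz(yaw) Ry(pitch) Rx(roll)).
In Python, from rig import * gives the robot as it stands. The module is installed in compiled form; this text tells all that it offers.
- The arm moves only by the tool jog_arm, never from a script. Its argument "plan" is a list of rows, each an object of numbers: "tx", "ty", "tz": the shift along the world's x, y, z in m; "yaw": the turn about the world's z in degrees. A call has exactly 8 rows; each row shifts and turns the commanded pose from where the row before left it; what a row does not reach is not made up. A row lasts 1/10 s, in which the tool goes at most 50 mm and 8.59 degrees, less where a joint would pass 70% of its speed; a pose out of reach is approached as far as the arm can. A call with a gripper value outside its range is refused whole. "fingers" is the closure, from 0 (fully open) to 1 (shut), set as the call begins (left out, the last holds). The fingers move at their own pace and stop on an object; "grip_force" is the grip in N (left out, the last holds). Time passes only in rows, so rows that do not move let the fingers close, or fill a call up. It gives the time, the measured TCP pose, the force, the opening and the grip force at its end, in the units of the state.
- observe(): the state, without advancing time (a new reading comes with each control period).
- snapshot(name): name is "scene" or "top" or "wrist"; returns the picture (400x640x3 uint8, blue, green, red); there is no depth.
- calibration(name): a dict with "intrinsics" (3x3 intrinsics, pixels), "R" (3x3) and "t" (3): a world point X has camera coordinates R X + t. Camera axes: x right, y down, z forward; pixel columns grow to the right and rows downward; lengths in m; the calibration is good to about 2 mm. A picture is of the moment at which its call begins: read the wrist's pose just before it. calibration takes no time and is no camera call; for the wrist camera it gives the pose at the moment of the call.
- hand_in(): hands the job in; it is judged then, once.
The state is a dict: "t": time; "joint_pos": joint angles; "joint_velocities": joint speeds; "tau": joint torques, N m; "ee_pos": TCP position; "orientation": TCP orientation; "wrist_force": force on the tool from outside, world axes, zero at the start; "wrist_torque": the same for the moment, N m; "gripper_width": finger opening in m; "gripper_force": force on a finger pad.
Only numpy, scipy, OpenCV 4.12 (cv2) and the standard library are available. Lean on these libraries where they do the work, as an engineer would, in place of code of your own. Each camera call takes 0.05 s, during which the arm holds its last target. There are 200 camera calls.

### The job

The knob has come off the spring-loaded D-shaped spindle that works the little brass gate across the chip gutter. Pick the knob up, turn it so that its pointed nose lies over the spindle's flat, slide it fully home on the spindle and press it all the way down so that the gate swings open. The program finishes while the gripper is still holding the knob pressed down and the gate open; do not let go. Leave the chips, ball, cup and marker where they are.

Things in the scene. Friction and masses are not known exactly. Their poses are not given: they have to be found in the camera images.
- knob: loose brass knob, 160 g, upright, 55 mm high: round skirt 48 mm across, 27 mm high, on it a bar grip 16 mm thick (along y), 27 to 55 mm above the underside, sides flat and parallel from x = -22 to +20 mm, then a pointed nose. Origin on the axis at the underside; z up, x to the nose. In the underside a D-bore 20 mm across, 22 mm deep, flat 6 mm from the axis on the nose side (+x), chamfered.
- knob_nose (a point): point of the knob's pointed nose, 34 mm ahead of its axis and 41 mm above its underside; axes as the knob's
- spindle_seat (a point): centre of the collar's top face, where the knob's underside rests when home; 39 mm above the counter, goes down with the spindle. The steel D-spindle stands 20 mm above it: 18 mm diameter, flat 5 mm from the axis facing this point's +x, last 3 mm tapered. Collar 44 mm across, 4 mm thick. z up. With the knob home, knob and point share origin and axes.
- spindle (a joint): how far the spindle is pressed down, m: 0 up, 0.008 fully down (hard stop). Spring-loaded upwards: starts to move at about 4 N and takes about 11 N at the bottom. It does not turn.
- gate (a joint): angle of the brass gate, rad: 0 closed across the gutter, 1.2 fully open; linked to the spindle (150 rad per m), springs shut when the spindle comes up
- gate_block: fixed dark oak block with gutter, gate and spindle; origin on the counter under the spindle's axis, axes as spindle_seat's. Reaches x -90 to 90, y -45 to 115 mm, 24 mm high (27 at the brass boss, 64 mm across, round the spindle). The gutter runs along x, y 45 to 103 mm, floor 8 mm high; the gate in it is up to 42 mm above the counter.
- chip1: loose faded green clay chip, a disc 39 mm across and 4 mm thick; origin at the centre of its underside; lies in the gutter
- chip2: loose faded green clay chip, a disc 39 mm across and 4 mm thick; origin at the centre of its underside; lies in the gutter
- chip3: loose faded green clay chip, a disc 39 mm across and 4 mm thick; origin at the centre of its underside; lies on the counter 75 mm from the knob axis, on its nose side
- chip4: loose faded green clay chip, a disc 39 mm across and 4 mm thick; origin at the centre of its underside; lies on the counter 75 mm from the knob axis, on the side away from the nose
- dice_cup: loose pewter dice cup, 80 mm across the mouth, 95 mm high, standing; origin at the centre of its underside
- marker: loose tarnished brass table marker like a small pawn, 40 mm across the foot, 48 mm high; stands beside the gate block; origin at the centre of its underside
- ball_center (a point): centre of the cracked ivory-coloured roulette ball, 22 mm across, lying in the small wooden dish
- ball_dish: small fixed dark wooden dish, 60 mm across, 22 mm high, holding the ball; origin at the centre of its underside
Mind the look-alikes: they are no part of the job. What is shaped like the knob but turquoise is not meant.

How it is judged:
On the way:
1. the knob is lifted off the counter in the fingers (height (world z) of knob above 0.02 m and contact force between the fingers and knob above 1 N), for 0.1 s.
At the end, for the whole second after the job is handed in: Knob home on the spindle (3.5 mm in height and off-centre, upright to 0.12 rad, nose over the flat to 0.2 rad), spindle pressed at least 6.5 of 8 mm, gate open past 0.95 rad, knob bearing on the spindle with over 5 N, fingers still on the knob (over 3 N), at rest (z of knob in the frame of spindle_seat between -0.004 and 0.0035 m and horizontal distance between knob and spindle_seat below 0.0035 m and angle between the x axis of knob and the x axis of spindle_seat, either way round below 0.2 rad and x of knob_nose in the frame of spindle_seat above 0.02 m and value of joint spindle above 0.0065 m and value of joint gate above 0.95 rad and contact force between knob and spindle above 5 N and contact force between the fingers and knob above 3 N and linear speed of knob below 0.02 m/s and angle between knob's own z axis and vertical below 0.12 rad); the arm keeps its last pose, push and grip.
It fails at once if a chip, the dice cup, the marker or the ball is shifted by more than 20 mm (distance of any of chip1, chip2, chip3, chip4, dice_cup, marker, ball_center from where it was at the start of the episode above 0.02 m).
It also fails if it takes over 35 s, if anything falls off the work surface, if the arm or the gripper's body presses on something with over 40 N, if the wrist force passes 120 N, or if a joint passes its speed limit or range.

## Working session

There is one attempt and no reset: what is moved stays moved. The work goes in short steps, Python scripts to look and compute and a tool call to move; the robot and the scene stay as the last step left them, time stands still between calls to the robot, and variables do not carry over. Pictures are saved under pics/ and viewed, at most 10 in all, crops included, and the job is handed in when it is done.

Besides the shell and the picture viewer there is one more tool, called after "Call:" as name(argument=value, ...), one argument or row to a line, values as JSON. jog_arm: Moves the arm, as the interface text tells. Its arguments: {"type":"object","properties":{"plan":{"type":"array"},"fingers":{"type":"number"},"grip_force":{"type":"number"}},"required":["plan"]}

```bash
mkdir -p pics; cat > h.py <<'E'
from rig import *
import numpy as np, cv2
def ray(c,u,v):
    K=np.array(c["intrinsics"]);R=np.array(c["R"]);t=np.array(c["t"])
    return -R.T@t, R.T@np.linalg.solve(K,[u,v,1.])
def onz(c,u,v,z):
    o,d=ray(c,u,v); return o+d*(z-o[2])/d[2]
def proj(c,X):
    p=np.array(c["intrinsics"])@(np.array(c["R"])@np.array(X)+np.array(c["t"])); return p[:2]/p[2]
def tri(rs):
    A=0;b=0
    for o,d in rs:
        d=d/np.linalg.norm(d);P=np.eye(3)-np.outer(d,d);A=A+P;b=b+P@o
    return np.linalg.solve(A,b)
E
python3 - <<'E'
from h import *
for n in("scene","top"):
    i=snapshot(n);cv2.imwrite(f"pics/{n}0.png",i)
s=observe();print(s["t"],s["ee_pos"],s["orientation"],s["wrist_force"],s["gripper_width"])
E
```

```text
0.1 [ 0.22108555 -0.5033959   0.23066544] [-3.14042185e+00  1.11682309e-05  4.13807418e-01] [-0.64704517 -0.29699576  0.39557093] 0.08553171492546885
```

View pics/top0.png

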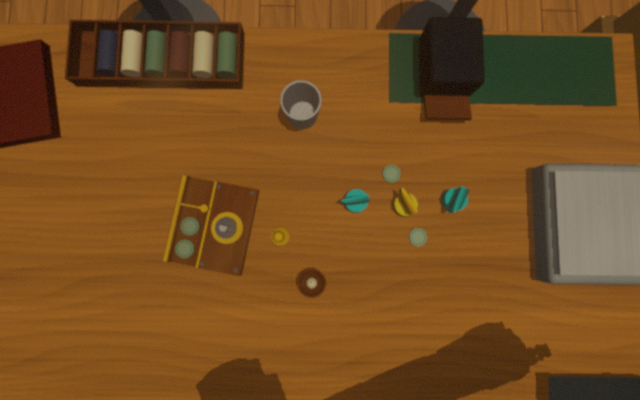

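View pics/scene0.png

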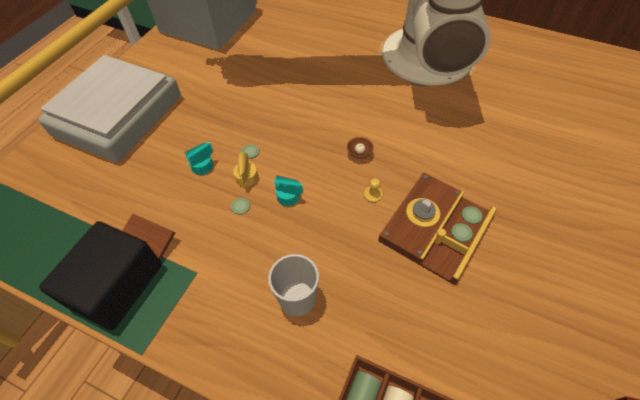

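The top view shows the brass/yellow knob at (405,203), between green chips at (391,173) and (418,237). The turquoise look-alikes are at (355,201) and (456,200). The gate block's spindle is at (227,228), the marker at (280,237), the dish and ball at (311,282) and the cup at (301,103). The yellow knob is the one meant: it is brass, with a chip 75 mm away on each side. The scene view agrees, with the knob at (244,170).

```bash
python3 - <<'E'
from h import *
ct,cs=calibration("top"),calibration("scene")
it,is_=cv2.imread("pics/top0.png"),cv2.imread("pics/scene0.png")
print("knob tri",tri([ray(ct,405,203),ray(cs,244,170)]))
print("spindle top tri",tri([ray(ct,225,228),ray(cs,427,205)]))
for n,p,z in [("knobtop",(405,203),.03),("spin",(227,228),.039),("chipA",(391,173),.004),("chipB",(418,237),.004),("turqL",(355,201),.03),("turqR",(456,200),.03),("marker",(280,237),.02),("cup",(301,103),.05),("dish",(311,282),.02),("chip1",(190,226),.012),("chip2",(184,249),.012)]:
    print(n,onz(ct,*p,z).round(3))
hsv=cv2.cvtColor(it,cv2.COLOR_BGR2HSV);m=cv2.inRange(hsv,(22,150,90),(35,255,255))
n,l,st,c=cv2.connectedComponentsWithStats(m)
for k in range(1,n):
    if st[k][4]>15:print(st[k],c[k].round(1),onz(ct,*c[k],.03).round(3))
a=cv2.resize(it[150:260,330:480],None,fx=5,fy=5,interpolation=2)[:,:]
cv2.imwrite("pics/crop.png",a)
cw=calibration("wrist");R=np.array(cw["R"]);print("wristcam pos",-R.T@np.array(cw["t"]),R.round(2),cw["intrinsics"])
E
```

```text
knob tri [ 0.55611089 -0.22719071  0.02911834]
spindle top tri [0.49908993 0.13811599 0.04607167]
knobtop [ 0.556 -0.227  0.03 ]
spin [0.5   0.133 0.039]
chipA [ 0.622 -0.204  0.004]
chipB [ 0.487 -0.259  0.004]
turqL [ 0.559 -0.125  0.03 ]
turqR [ 0.564 -0.332  0.03 ]
marker [0.484 0.028 0.02 ]
cup [ 0.757 -0.011  0.05 ]
dish [ 0.394 -0.037  0.02 ]
chip1 [0.504 0.216 0.012]
chip2 [0.457 0.226 0.012]
[401 188  17  24 148] [410.6 199.5] [ 0.563 -0.239  0.03 ]
[394 198  14  18 121] [399.2 207.5] [ 0.547 -0.215  0.03 ]
[212 213  30  19 128] [227.7 220. ] [0.517 0.134 0.03 ]
[227 231  13  11  43] [233.7 237. ] [0.483 0.121 0.03 ]
[214 234  11   9  27] [218.6 238.4] [0.479 0.151 0.03 ]
[276 234   6   6  25] [278.5 236.5] [0.485 0.03  0.03 ]
wristcam pos [ 0.281766   -0.47826621  0.37309619] [[ 0.4  -0.92 -0.  ]
 [-0.88 -0.39  0.26]
 [-0.24 -0.1  -0.97]] [[347.80115633   0.         324.81271424]
 [  0.         347.80115633 195.95381171]
 [  0.           0.           1.        ]]
```

View pics/crop.png

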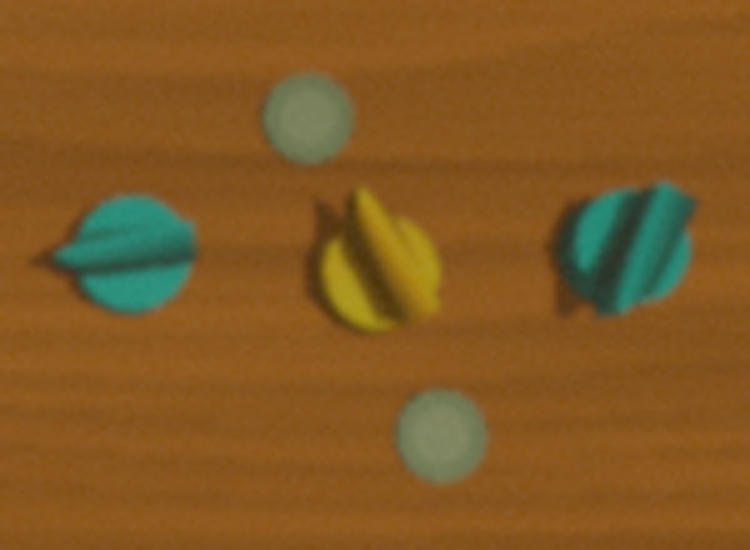

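The crop confirms it: the yellow brass knob has its nose pointing up and slightly left, towards the upper chip. That is a world yaw of about 25°.

Call:
jog_arm(
  plan=[
    {"tx": 0.035,"ty": 0.03,"tz": -0.005},
    {"tx": 0.035,"ty": 0.03,"tz": -0.005},
    {"tx": 0.035,"ty": 0.03,"tz": -0.005},
    {"tx": 0.035,"ty": 0.03,"tz": -0.005},
    {"tx": 0.035,"ty": 0.03,"tz": -0.005},
    {"tx": 0.035,"ty": 0.03,"tz": -0.005},
    {"tx": 0.035,"ty": 0.03,"tz": -0.005},
    {"tx": 0,"ty": 0,"tz": 0},
  ],
  fingers=0,
)

```text
$.plan[0]: bad value
```

```bash
python3 - <<'E'
from h import *
import pickle
s=observe();c=calibration("wrist");i=snapshot("wrist");cv2.imwrite("pics/w1.png",i);pickle.dump(c,open("w1.p","wb"))
print(s["t"],s["ee_pos"],s["orientation"],s["joint_velocities"].__class__)
E
```

```text
0.1 [ 0.22108555 -0.5033959   0.23066544] [-3.14042185e+00  1.11682309e-05  4.13807418e-01] <class 'numpy.ndarray'>
```

View pics/w1.png

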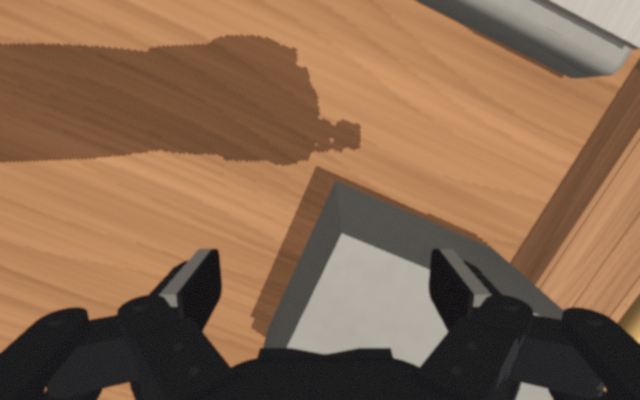

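The move was refused and the arm is still at its start. The wrist picture shows only a grey tray, with the fingers at the bottom (rows 250–400). I'll resend with yaw given in every row.

Call:
jog_arm(
  plan=[
    {"tx": 0.035,"ty": 0.03,"tz": -0.005,"yaw": 0},
    {"tx": 0.035,"ty": 0.03,"tz": -0.005,"yaw": 0},
    {"tx": 0.035,"ty": 0.03,"tz": -0.005,"yaw": 0},
    {"tx": 0.035,"ty": 0.03,"tz": -0.005,"yaw": 0},
    {"tx": 0.035,"ty": 0.03,"tz": -0.005,"yaw": 0},
    {"tx": 0.035,"ty": 0.03,"tz": -0.005,"yaw": 0},
    {"tx": 0.035,"ty": 0.03,"tz": -0.005,"yaw": 0},
    {"tx": 0,"ty": 0,"tz": 0,"yaw": 0},
  ],
  fingers=0,
)

```text
t: 0.95
ee_pos: [0.469, -0.29, 0.1948]
orientation: [-3.14, 0.0, 0.419]
wrist_force: [0.6, -0.2, -0.2]
gripper_width: 0.0857
gripper_force: 0.0
```

```bash
cat > w.py <<'E'
import sys,pickle
from h import *
s=observe();c=calibration("wrist");i=snapshot("wrist");n=sys.argv[1];cv2.imwrite(f"pics/{n}.png",i);pickle.dump(c,open(n+".p","wb"))
print(s["t"],s["ee_pos"],s["orientation"],s["wrist_force"])
E
python3 w.py w2; python3 -c "
from h import *;import pickle
c=pickle.load(open('w2.p','rb'));print(proj(c,[.556,-.227,.03]))"
```

```text
0.95 [ 0.46899147 -0.28997292  0.19482323] [-3.13961845e+00  5.08718258e-05  4.18893641e-01] [ 0.62162964 -0.19082394 -0.23389355]
[296.73596625  51.98200365]
```

View pics/w2.png

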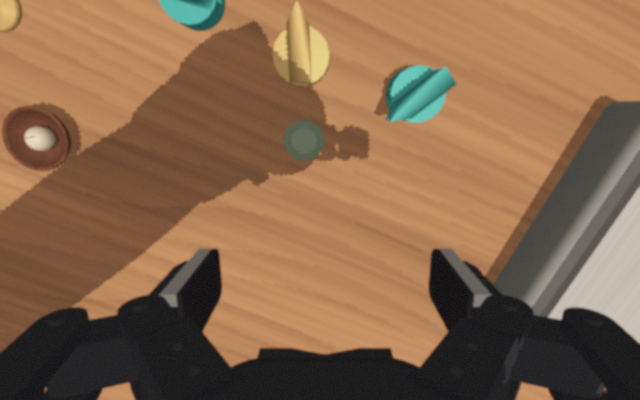

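Call:
jog_arm(
  plan=[
    {"tx": 0.0,"ty": 0.04,"tz": 0,"yaw": 0},
    {"tx": 0.035,"ty": 0.015,"tz": 0,"yaw": 0},
    {"tx": 0.02,"ty": 0,"tz": 0,"yaw": 0},
    {"tx": 0,"ty": 0,"tz": 0,"yaw": 0},
    {"tx": 0,"ty": 0,"tz": 0,"yaw": 0},
    {"tx": 0,"ty": 0,"tz": 0,"yaw": 0},
    {"tx": 0,"ty": 0,"tz": 0,"yaw": 0},
    {"tx": 0,"ty": 0,"tz": 0,"yaw": 0},
  ],
)

```text
t: 1.8
ee_pos: [0.5206, -0.239, 0.1966]
orientation: [3.141, -0.0, 0.413]
wrist_force: [-0.3, -0.3, -0.4]
gripper_width: 0.0853
gripper_force: 0.0
```

```bash
python3 w.py w3; python3 - <<'E'
from h import *
import pickle
for n in("w2","w3"):
    c=pickle.load(open(n+".p","rb"));i=cv2.imread(f"pics/{n}.png")
    h=cv2.cvtColor(i,cv2.COLOR_BGR2HSV)
    print(n,"knob proj",proj(c,[.556,-.227,.03]))
    u,v=proj(c,[.556,-.227,.03]).astype(int)
    print(h[v-4:v+5:4,u-4:u+5:4].tolist())
E
```

```text
1.8 [ 0.52058557 -0.23902728  0.19655753] [ 3.14134741e+00 -1.24812840e-04  4.12914324e-01] [-0.34469753 -0.30258647 -0.44862652]
w2 knob proj [296.73596625  51.98200365]
[[[18, 129, 174], [19, 122, 203], [20, 116, 225]], [[18, 128, 171], [19, 124, 200], [20, 117, 222]], [[18, 131, 165], [19, 125, 196], [19, 119, 219]]]
w3 knob proj [326.91126534 135.22232879]
[[[17, 136, 116], [18, 132, 135], [18, 134, 145]], [[18, 131, 117], [18, 135, 132], [18, 133, 144]], [[18, 135, 117], [18, 136, 131], [18, 130, 143]]]
```

View pics/w3.png

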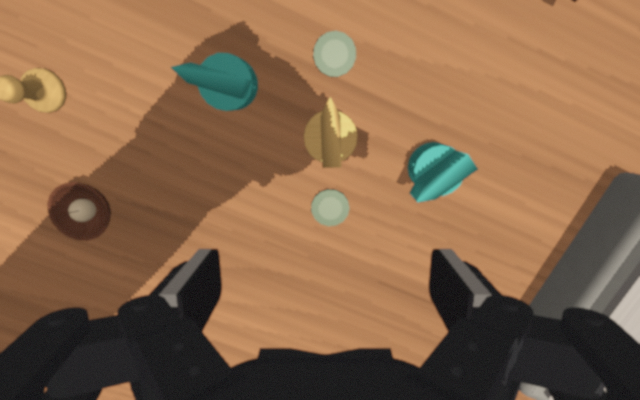

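w2 shows the knob skirt at (301,56) and the nose tip at (296,2). w3 shows the skirt at about (330,137), the nose tip at (331,98), and chips at (334,53) and (330,208).

```bash
python3 - <<'E'
from h import *
import pickle
C={n:pickle.load(open(n+".p","rb")) for n in("w2","w3")}
nose=tri([ray(C["w2"],296,2),ray(C["w3"],331,98)]);print("nose",nose)
i=cv2.imread("pics/w3.png");h=cv2.cvtColor(i,cv2.COLOR_BGR2HSV)
cs=[]
for (u,v) in((334,53),(330,208)):
    m=cv2.inRange(h,(30,20,60),(85,140,255));n,l,st,c=cv2.connectedComponentsWithStats(m)
    k=min(range(1,n),key=lambda k:np.hypot(*(c[k]-(u,v)))+(st[k][4]<100)*1e3)
    p=onz(C["w3"],*c[k],.004);cs.append(p);print(c[k],st[k],p.round(4))
d=cs[0]-cs[1];print("chips mid",((cs[0]+cs[1])/2).round(4),np.hypot(*d[:2]),"yaw",np.degrees(np.arctan2(d[1],d[0])))
for n in C:
    i=cv2.imread(f"pics/{n}.png");h=cv2.cvtColor(i,cv2.COLOR_BGR2HSV)
    m=cv2.inRange(h,(16,90,80),(28,200,255))
    u,v=proj(C[n],[.556,-.227,.02]).astype(int);w=np.zeros_like(m);w[max(v-65,0):v+60,u-50:u+50]=255
    m=cv2.morphologyEx(m&w,cv2.MORPH_OPEN,np.ones((3,3)))
    k=max(cv2.findContours(m,0,2)[0],key=cv2.contourArea)
    print(n,cv2.boundingRect(k),cv2.contourArea(k),"tip",k[k[:,0,1].argmin()][0])
print("skirt",onz(C["w3"],330,137,.027),onz(C["w2"],301,56,.027),tri([ray(C["w3"],330,137),ray(C["w2"],301,56)]))
a=np.hstack([cv2.resize(cv2.imread("pics/w2.png")[0:110,250:350],None,fx=4,fy=4,interpolation=2),cv2.resize(cv2.imread("pics/w3.png")[75:185,280:380],None,fx=4,fy=4,interpolation=2)])
cv2.imwrite("pics/c2.png",a)
E
```

```text
nose [ 0.58540536 -0.21679752  0.0550276 ]
[334.12135922  53.41747573] [ 314   32   41   44 1442] [ 0.623  -0.2047  0.004 ]
[329.77299413 207.04696673] [ 312  190   37   35 1022] [ 0.4896 -0.2596  0.004 ]
chips mid [ 0.5563 -0.2322  0.004 ] 0.14425885550220985 yaw 22.3413668364048
w2 (272, 1, 58, 86) 3087.0 tip [295   1]
w3 (304, 97, 53, 70) 2401.5 tip [329  97]
skirt [ 0.55542718 -0.23027212  0.027     ] [ 0.55482746 -0.23108857  0.027     ] [ 0.55512448 -0.23055988  0.02265025]
```

View pics/c2.png

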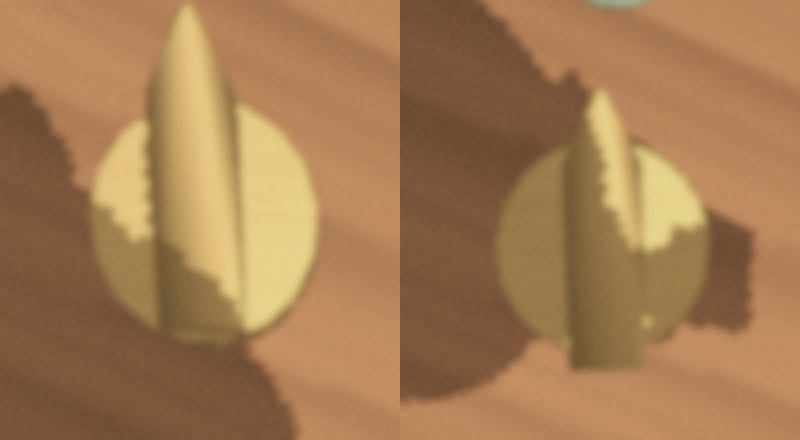

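The enlarged crops put the skirt centre in w3 at (330.5,136.5), the nose tip at (330,97) and the bar's back end at (331,166.5). In w2 the nose tip is at (297,1).

```bash
python3 - <<'E'
from h import *
import pickle
C={n:pickle.load(open(n+".p","rb")) for n in("w2","w3")}
n3=onz(C["w3"],330,97,.041);n2=onz(C["w2"],297,1,.041);b=onz(C["w3"],331,166.5,.055);b2=onz(C["w2"],250+200/4,331/4,.055)
s=onz(C["w3"],330.5,136.5,.025)
yaw=lambda d:np.degrees(np.arctan2(d[1],d[0]))
print(n3,n2,tri([ray(C["w3"],330,97),ray(C["w2"],297,1)]),b,b2,s,"yaws",yaw(n3-b),yaw(n3-s),yaw(n2-b2),yaw(n2-s),np.hypot(*(n3-s)[:2]),np.hypot(*(b-s)[:2]))
print(observe()["ee_pos"],np.degrees(observe()["orientation"]))
E
```

```text
[ 0.58644223 -0.21629904  0.041     ] [ 0.588688   -0.21442478  0.041     ] [ 0.58632262 -0.21628453  0.05245218] [ 0.53597817 -0.23934175  0.055     ] [ 0.53445714 -0.24095605  0.055     ] [ 0.55584616 -0.23060787  0.025     ] yaws 24.542219342980477 25.064028992009398 26.069184198521445 26.232141129372632 0.033776652324723044 0.02170294164790265
[ 0.52072809 -0.23892276  0.19652196] [ 1.79987726e+02 -1.09365306e-02  2.36709772e+01]
```

Call:
jog_arm(
  plan=[
    {"tx": 0.018,"ty": 0.005,"tz": 0,"yaw": 1},
    {"tx": 0.017,"ty": 0.0035,"tz": -0.01,"yaw": 0},
    {"tx": 0,"ty": 0,"tz": -0.04,"yaw": 0},
    {"tx": 0,"ty": 0,"tz": -0.04,"yaw": 0},
    {"tx": 0,"ty": 0,"tz": -0.03,"yaw": 0},
    {"tx": 0,"ty": 0,"tz": -0.02,"yaw": 0},
    {"tx": 0,"ty": 0,"tz": -0.02,"yaw": 0},
    {"tx": 0,"ty": 0,"tz": 0,"yaw": 0},
  ],
)

```text
t: 2.65
ee_pos: [0.5544, -0.2295, 0.0334]
orientation: [-3.138, 0.003, 0.431]
wrist_force: [-0.7, -0.1, 0.8]
gripper_width: 0.0854
gripper_force: 0.0
```

```bash
python3 w.py w4
```

```text
2.65 [ 0.55435165 -0.2294893   0.03340951] [-3.1381591   0.00318679  0.43111067] [-0.6707361  -0.09052509  0.75604959]
```

View pics/w4.png

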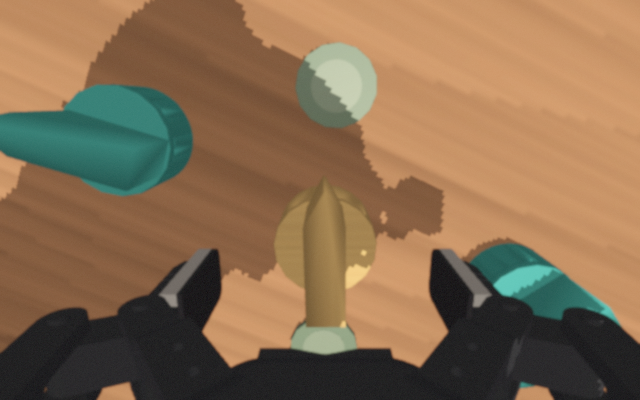

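w4 shows the knob's bar at column 325, centred between the pads (columns 205 and 447) and parallel to them. Next I close and lift a little.

Call:
jog_arm(
  plan=[
    {"tx": 0,"ty": 0,"tz": 0,"yaw": 0},
    {"tx": 0,"ty": 0,"tz": 0,"yaw": 0},
    {"tx": 0,"ty": 0,"tz": 0,"yaw": 0},
    {"tx": 0,"ty": 0,"tz": 0,"yaw": 0},
    {"tx": 0,"ty": 0,"tz": 0,"yaw": 0},
    {"tx": 0,"ty": 0,"tz": 0,"yaw": 0},
    {"tx": 0,"ty": 0,"tz": 0,"yaw": 0},
    {"tx": 0,"ty": 0,"tz": 0,"yaw": 0},
  ],
  fingers=1,
  grip_force=60,
)

```text
t: 3.5
ee_pos: [0.5563, -0.2301, 0.0367]
orientation: [3.141, -0.0, 0.431]
wrist_force: [-0.0, 0.6, 4.3]
gripper_width: 0.0141
gripper_force: 62.7
```

Call:
jog_arm(
  plan=[
    {"tx": 0,"ty": 0,"tz": 0.02,"yaw": 0},
    {"tx": 0,"ty": 0,"tz": 0.03,"yaw": 0},
    {"tx": 0,"ty": 0,"tz": 0.04,"yaw": 0},
    {"tx": 0,"ty": 0,"tz": 0.03,"yaw": 0},
    {"tx": -0.01,"ty": 0.03,"tz": 0,"yaw": -4},
    {"tx": -0.01,"ty": 0.03,"tz": 0,"yaw": -4},
    {"tx": -0.015,"ty": 0.04,"tz": 0,"yaw": -4},
    {"tx": -0.015,"ty": 0.04,"tz": 0,"yaw": -4},
  ],
)

```text
t: 4.3
ee_pos: [0.5052, -0.089, 0.1554]
orientation: [-3.141, 0.001, 0.148]
wrist_force: [0.3, 0.3, -1.2]
gripper_width: 0.0144
gripper_force: 62.0
```

Call:
jog_arm(
  plan=[
    {"tx": -0.015,"ty": 0.04,"tz": 0,"yaw": -4},
    {"tx": -0.015,"ty": 0.04,"tz": 0,"yaw": -4},
    {"tx": -0.015,"ty": 0.04,"tz": 0,"yaw": -4},
    {"tx": -0.015,"ty": 0.04,"tz": 0,"yaw": -4},
    {"tx": -0.015,"ty": 0.03,"tz": 0,"yaw": -4},
    {"tx": -0.01,"ty": 0.02,"tz": 0,"yaw": 0},
    {"tx": 0,"ty": 0,"tz": 0,"yaw": 0},
    {"tx": 0,"ty": 0,"tz": 0,"yaw": 0},
  ],
)

```text
t: 5.1
ee_pos: [0.4164, 0.0032, 0.1563]
orientation: [-3.054, 0.001, -0.051]
wrist_force: [-0.7, 0.2, -2.3]
gripper_width: 0.0145
gripper_force: 61.9
```

```bash
python3 w.py w5
```

```text
5.1 [0.41641285 0.00318897 0.15628126] [-3.05430073e+00  1.26427437e-03 -5.10744648e-02] [-0.73363809  0.23464606 -2.31077779]
```

View pics/w5.png

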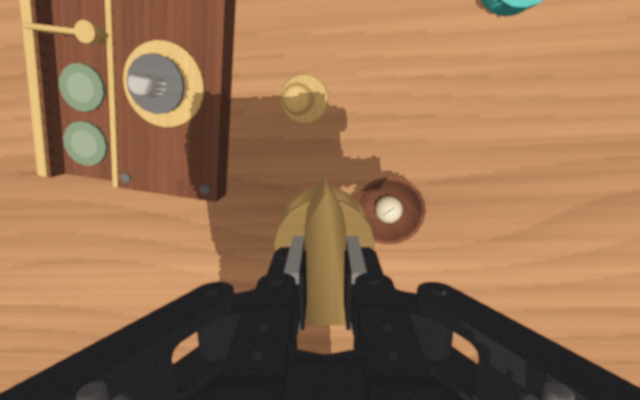

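w5 shows the knob well held. The spindle and collar are at (153,83), the marker at (303,98), the dish at (390,210) and the gutter chips at (81,87) and (84,143). The arm stopped short and tilted, so I'll check the joints.

```bash
python3 - <<'E'
from h import *
s=observe();print(s["joint_pos"].round(3),s["joint_velocities"].round(3),s["tau"].round(1),s["ee_pos"],s["orientation"],s["t"])
E
```

```text
[-0.052 -0.248 -0.285  1.536  0.087  3.141] [-0.001  0.011  0.004  0.    -0.     0.   ] [ -0.  -32.9  47.8   0.1   0.3  -0. ] [0.41659247 0.00314242 0.1562802 ] [-3.05427032e+00  1.37819349e-03 -5.11776925e-02] 5.15
```

Joint 6 is at its limit (yaw ≥ j1), and the spindle needs a yaw of about −12° at j1 ≈ +15°. So the grasp has to be a half turn round. I'll set the knob down on clear counter near (0.42, −0.15), turn the tool 180° and grip it again.

Call:
jog_arm(
  plan=[
    {"tx": 0,"ty": -0.03,"tz": 0,"yaw": 0},
    {"tx": 0,"ty": -0.04,"tz": 0,"yaw": 0},
    {"tx": 0,"ty": -0.04,"tz": 0,"yaw": 0},
    {"tx": 0,"ty": -0.03,"tz": 0,"yaw": 0},
    {"tx": 0,"ty": -0.015,"tz": 0,"yaw": 0},
    {"tx": 0,"ty": 0,"tz": 0,"yaw": 0},
    {"tx": 0,"ty": 0,"tz": 0,"yaw": 0},
    {"tx": 0,"ty": 0,"tz": 0,"yaw": 0},
  ],
)

```text
t: 5.95
ee_pos: [0.4163, -0.1513, 0.1563]
orientation: [-3.054, 0.002, -0.051]
wrist_force: [-1.3, -0.1, -1.5]
gripper_width: 0.0145
gripper_force: 61.9
```

The 5° tilt picked up at the joint limit has stayed, with the tip pointing along tool +y. To cancel it I'll turn the tool so that lean points inward, then push gently against the outer reach limit.

Call:
jog_arm(
  plan=[
    {"tx": 0.02,"ty": -0.007,"tz": 0,"yaw": 8.5},
    {"tx": 0.03,"ty": -0.011,"tz": 0,"yaw": 8.5},
    {"tx": 0.03,"ty": -0.011,"tz": 0,"yaw": 8.5},
    {"tx": 0.03,"ty": -0.011,"tz": 0,"yaw": 8.5},
    {"tx": 0.03,"ty": -0.011,"tz": 0,"yaw": 8.5},
    {"tx": 0.03,"ty": -0.011,"tz": 0,"yaw": 8.5},
    {"tx": 0.03,"ty": -0.011,"tz": 0,"yaw": 8.5},
    {"tx": 0.02,"ty": -0.007,"tz": 0,"yaw": 8.5},
  ],
)

```text
t: 6.75
ee_pos: [0.6381, -0.2311, 0.1555]
orientation: [-3.053, 0.002, 1.143]
wrist_force: [0.4, -0.5, -1.1]
gripper_width: 0.0144
gripper_force: 61.9
```

Call:
jog_arm(
  plan=[
    {"tx": 0.02,"ty": -0.007,"tz": 0,"yaw": 5},
    {"tx": 0.02,"ty": -0.007,"tz": 0,"yaw": 0},
    {"tx": 0.02,"ty": -0.007,"tz": 0,"yaw": 0},
    {"tx": 0.01,"ty": -0.004,"tz": 0,"yaw": 0},
    {"tx": 0,"ty": 0,"tz": 0,"yaw": 0},
    {"tx": 0,"ty": 0,"tz": 0,"yaw": 0},
    {"tx": 0,"ty": 0,"tz": 0,"yaw": 0},
    {"tx": 0,"ty": 0,"tz": 0,"yaw": 0},
  ],
)

```text
t: 7.55
ee_pos: [0.7057, -0.2566, 0.1571]
orientation: [-3.054, 0.002, 1.223]
wrist_force: [-0.4, 0.5, -1.7]
gripper_width: 0.0145
gripper_force: 62.0
```

```bash
python3 - <<'E'
from h import *
s=observe();print(s["joint_pos"].round(3),s["ee_pos"],s["orientation"],np.hypot(*s["ee_pos"][:2]),s["t"])
E
```

```text
[-0.348  0.731  0.879  1.806 -0.002  1.571] [ 0.70573883 -0.25655938  0.15711486] [-3.05433946e+00  1.75667572e-03  1.22258397e+00] 0.7509261008923741 7.55
```

Call:
jog_arm(
  plan=[
    {"tx": 0.02,"ty": -0.007,"tz": 0,"yaw": 0},
    {"tx": 0.02,"ty": -0.007,"tz": 0,"yaw": 0},
    {"tx": 0.02,"ty": -0.007,"tz": 0,"yaw": 0},
    {"tx": 0.01,"ty": -0.004,"tz": 0,"yaw": 0},
    {"tx": 0,"ty": 0,"tz": 0,"yaw": 0},
    {"tx": 0,"ty": 0,"tz": 0,"yaw": 0},
    {"tx": 0,"ty": 0,"tz": 0,"yaw": 0},
    {"tx": 0,"ty": 0,"tz": 0,"yaw": 0},
  ],
)

```text
t: 8.35
ee_pos: [0.7568, -0.275, 0.149]
orientation: [-3.077, 0.002, 1.222]
wrist_force: [-0.4, -0.2, -2.6]
gripper_width: 0.0143
gripper_force: 61.9
```

```bash
python3 - <<'E'
from h import *
s=observe();print(s["joint_pos"].round(3),s["ee_pos"],s["orientation"],np.hypot(*s["ee_pos"][:2]),s["t"])
E
```

```text
[-0.348  0.958  1.234  1.911 -0.002  1.571] [ 0.75679144 -0.27503672  0.14901476] [-3.07656083e+00  1.71130745e-03  1.22224410e+00] 0.8052195191713437 8.35
```

This works: the tilt has dropped to 0.065 rad. I'll keep pushing outward.

Call:
jog_arm(
  plan=[
    {"tx": 0.01,"ty": -0.004,"tz": 0,"yaw": 0},
    {"tx": 0.01,"ty": -0.004,"tz": 0,"yaw": 0},
    {"tx": 0.01,"ty": -0.004,"tz": 0,"yaw": 0},
    {"tx": 0,"ty": 0,"tz": 0,"yaw": 0},
    {"tx": 0,"ty": 0,"tz": 0,"yaw": 0},
    {"tx": 0,"ty": 0,"tz": 0,"yaw": 0},
    {"tx": 0,"ty": 0,"tz": 0,"yaw": 0},
    {"tx": 0,"ty": 0,"tz": 0,"yaw": 0},
  ],
)

```text
t: 9.15
ee_pos: [0.7692, -0.2806, 0.1379]
orientation: [-3.096, 0.002, 1.222]
wrist_force: [0.7, 1.4, -2.3]
gripper_width: 0.0147
gripper_force: 61.9
```

Call:
jog_arm(
  plan=[
    {"tx": 0.01,"ty": -0.004,"tz": 0,"yaw": 0},
    {"tx": 0.01,"ty": -0.004,"tz": 0,"yaw": 0},
    {"tx": 0.01,"ty": -0.004,"tz": 0,"yaw": 0},
    {"tx": 0.01,"ty": -0.004,"tz": 0,"yaw": 0},
    {"tx": 0.01,"ty": -0.004,"tz": 0,"yaw": 0},
    {"tx": 0.01,"ty": -0.004,"tz": 0,"yaw": 0},
    {"tx": 0.004,"ty": -0.0015,"tz": 0,"yaw": 0},
    {"tx": 0,"ty": 0,"tz": 0,"yaw": 0},
  ],
)

```text
t: 9.95
ee_pos: [0.7919, -0.291, 0.1265]
orientation: [-3.142, 0.002, 1.222]
wrist_force: [-28.5, 11.5, 42.8]
gripper_width: 0.0147
gripper_force: 68.6
```

The tool is upright again, but it is touching something (43 N). I'm backing off straight away.

Call:
jog_arm(
  plan=[
    {"tx": -0.02,"ty": 0.007,"tz": 0.005,"yaw": 0},
    {"tx": -0.02,"ty": 0.007,"tz": 0.005,"yaw": 0},
    {"tx": -0.02,"ty": 0.007,"tz": 0.005,"yaw": 0},
    {"tx": -0.03,"ty": 0.01,"tz": 0.005,"yaw": 0},
    {"tx": -0.03,"ty": 0.01,"tz": 0.005,"yaw": 0},
    {"tx": -0.03,"ty": 0.01,"tz": 0,"yaw": 0},
    {"tx": -0.03,"ty": 0.01,"tz": 0,"yaw": 0},
    {"tx": -0.03,"ty": 0.01,"tz": 0,"yaw": 0},
  ],
)

```text
t: 10.75
ee_pos: [0.5868, -0.2218, 0.1431]
orientation: [3.14, 0.002, 1.222]
wrist_force: [-0.5, -0.5, -1.9]
gripper_width: 0.0147
gripper_force: 62.1
```

```bash
python3 w.py w6; python3 - <<'E'
from h import *
s=observe();print(s["joint_pos"].round(3),s["orientation"],s["t"])
i=cv2.imread("pics/w6.png");t=snapshot("scene")
cv2.imwrite("pics/m.png",np.vstack([cv2.resize(i[120:,100:540],(480,306)),cv2.resize(t[60:260,140:500],(480,267))]))
E
```

```text
10.75 [ 0.58676397 -0.2218443   0.14312748] [3.14048236e+00 1.89695073e-03 1.22225975e+00] [-0.51002443 -0.54708322 -1.87572602]
[-0.361  0.251  0.191  1.515 -0.002  1.559] [-3.13828773e+00  1.88404884e-03  1.22209039e+00] 10.8
```

View pics/m.png

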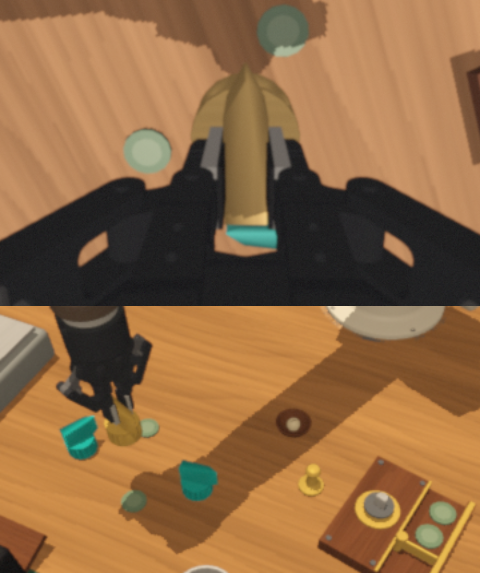

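The last picture shows the tool upright and the knob still centred in the grip, its nose at the same image spot as in w5. Both chips and all the other loose things are undisturbed. Next I set the knob down at (0.42, −0.15).

Call:
jog_arm(
  plan=[
    {"tx": -0.042,"ty": 0.018,"tz": 0,"yaw": 0},
    {"tx": -0.042,"ty": 0.018,"tz": 0,"yaw": 0},
    {"tx": -0.042,"ty": 0.018,"tz": 0,"yaw": 0},
    {"tx": -0.041,"ty": 0.018,"tz": 0,"yaw": 0},
    {"tx": 0,"ty": 0,"tz": -0.035,"yaw": 0},
    {"tx": 0,"ty": 0,"tz": -0.035,"yaw": 0},
    {"tx": 0,"ty": 0,"tz": -0.02,"yaw": 0},
    {"tx": 0,"ty": 0,"tz": 0,"yaw": 0},
  ],
)

```text
t: 11.65
ee_pos: [0.4198, -0.1498, 0.0509]
orientation: [-3.138, 0.002, 1.222]
wrist_force: [0.2, 0.5, -0.9]
gripper_width: 0.0145
gripper_force: 62.0
```

Call:
jog_arm(
  plan=[
    {"tx": 0,"ty": 0,"tz": -0.005,"yaw": 0},
    {"tx": 0,"ty": 0,"tz": -0.004,"yaw": 0},
    {"tx": 0,"ty": 0,"tz": -0.003,"yaw": 0},
    {"tx": 0,"ty": 0,"tz": -0.002,"yaw": 0},
    {"tx": 0,"ty": 0,"tz": 0,"yaw": 0},
    {"tx": 0,"ty": 0,"tz": 0,"yaw": 0},
    {"tx": 0,"ty": 0,"tz": 0,"yaw": 0},
    {"tx": 0,"ty": 0,"tz": 0,"yaw": 0},
  ],
)

```text
t: 12.45
ee_pos: [0.421, -0.1503, 0.0393]
orientation: [3.141, 0.002, 1.222]
wrist_force: [-0.7, -0.0, -2.7]
gripper_width: 0.0145
gripper_force: 62.1
```

Call:
jog_arm(
  plan=[
    {"tx": 0,"ty": 0,"tz": -0.001,"yaw": 0},
    {"tx": 0,"ty": 0,"tz": -0.001,"yaw": 0},
    {"tx": 0,"ty": 0,"tz": -0.001,"yaw": 0},
    {"tx": 0,"ty": 0,"tz": 0,"yaw": 0},
    {"tx": 0,"ty": 0,"tz": 0,"yaw": 0},
    {"tx": 0,"ty": 0,"tz": 0,"yaw": 0},
    {"tx": 0,"ty": 0,"tz": 0,"yaw": 0},
    {"tx": 0,"ty": 0,"tz": 0,"yaw": 0},
  ],
)

```text
t: 13.25
ee_pos: [0.421, -0.1503, 0.0363]
orientation: [3.141, 0.002, 1.222]
wrist_force: [-2.6, 0.3, 3.5]
gripper_width: 0.0145
gripper_force: 62.8
```

Call:
jog_arm(
  plan=[
    {"tx": 0,"ty": 0,"tz": 0,"yaw": 0},
    {"tx": 0,"ty": 0,"tz": 0,"yaw": 0},
    {"tx": 0,"ty": 0,"tz": 0,"yaw": 0},
    {"tx": 0,"ty": 0,"tz": 0,"yaw": 0},
    {"tx": 0,"ty": 0,"tz": 0.015,"yaw": 0},
    {"tx": 0,"ty": 0,"tz": 0.035,"yaw": 0},
    {"tx": 0,"ty": 0,"tz": 0,"yaw": 7.5},
    {"tx": 0,"ty": 0,"tz": 0,"yaw": 7.5},
  ],
  fingers=0,
)

```text
t: 14.05
ee_pos: [0.4217, -0.1505, 0.0873]
orientation: [3.139, 0.002, 1.489]
wrist_force: [-0.7, -0.7, -0.6]
gripper_width: 0.0851
gripper_force: 0.0
```

Call:
jog_arm(
  plan=[
    {"tx": 0,"ty": 0,"tz": 0,"yaw": 8.5},
    {"tx": 0,"ty": 0,"tz": 0,"yaw": 8.5},
    {"tx": 0,"ty": 0,"tz": 0,"yaw": 8.5},
    {"tx": 0,"ty": 0,"tz": 0,"yaw": 8.5},
    {"tx": 0,"ty": 0,"tz": 0,"yaw": 8.5},
    {"tx": 0,"ty": 0,"tz": 0,"yaw": 8.5},
    {"tx": 0,"ty": 0,"tz": 0,"yaw": 8.5},
    {"tx": 0,"ty": 0,"tz": 0,"yaw": 8.5},
  ],
)

```text
t: 14.85
ee_pos: [0.421, -0.1502, 0.0862]
orientation: [3.141, 0.002, 2.677]
wrist_force: [-0.6, -0.4, -0.9]
gripper_width: 0.0855
gripper_force: 0.0
```

Call:
jog_arm(
  plan=[
    {"tx": 0,"ty": 0,"tz": 0,"yaw": 8.5},
    {"tx": 0,"ty": 0,"tz": 0,"yaw": 8.5},
    {"tx": 0,"ty": 0,"tz": 0,"yaw": 8.5},
    {"tx": 0,"ty": 0,"tz": 0,"yaw": 8.5},
    {"tx": 0,"ty": 0,"tz": 0,"yaw": 8.5},
    {"tx": 0,"ty": 0,"tz": 0,"yaw": 8.5},
    {"tx": 0,"ty": 0,"tz": 0,"yaw": 8.5},
    {"tx": 0,"ty": 0,"tz": 0,"yaw": 8.5},
  ],
)

```text
t: 15.65
ee_pos: [0.421, -0.1502, 0.0862]
orientation: [3.141, 0.002, -2.419]
wrist_force: [0.6, -0.5, -0.9]
gripper_width: 0.0855
gripper_force: 0.0
```

```bash
python3 - <<'E'
from h import *
import pickle
s=observe();c=calibration("scene");i=snapshot("scene");h=cv2.cvtColor(i,cv2.COLOR_BGR2HSV)
print(s["t"],s["ee_pos"],s["orientation"],s["joint_pos"].round(3),s["gripper_width"])
# spindle from w5 (skewed view) : grey collar inside boss
c5=pickle.load(open("w5.p","rb"));i5=cv2.imread("pics/w5.png");h5=cv2.cvtColor(i5,cv2.COLOR_BGR2HSV)
m=cv2.inRange(h5,(0,0,50),(179,70,255))[40:130,110:210]
k=max(cv2.findContours(m,0,2)[0],key=cv2.contourArea);e=cv2.fitEllipse(cv2.convexHull(k));p=np.array(e[0])+(110,40);print("collar px",p,e[1:],onz(c5,*p,.037))
m=cv2.inRange(h5,(17,80,120),(28,220,255))[25:140,105:215]
k=max(cv2.findContours(m,0,2)[0],key=cv2.contourArea);e=cv2.fitEllipse(cv2.convexHull(k));p=np.array(e[0])+(105,25);print("boss px",p,e[1:],onz(c5,*p,.027))
p1,p2=onz(c5,118,187,.024),onz(c5,222,200,.024);d=p1-p2;print("end edge",p1,p2,np.degrees(np.arctan2(d[1],d[0]))-90)
q=[onz(c5,84,143,.012),onz(c5,81,87,.012)];print(q)
for n,p in [("rail",[(118,187),(106,0)]),("outer edge",[(223,198),(236,0)])]:
    a,b=[onz(c5,*x,.024) for x in p];d=b-a;print(n,a,b,np.degrees(np.arctan2(d[1],d[0])))
E
```

```text
15.65 [ 0.42099584 -0.15021212  0.08618003] [ 3.14120011e+00  1.86824436e-03 -2.41934141e+00] [-0.344 -0.167 -0.35   1.388  0.002 -1.066] 0.085531744854915
collar px [155.05459213  83.11421967] ((53.689640045166016, 62.038822174072266), 145.72769165039062) [0.50278919 0.13551895 0.037     ]
boss px [163.00086975  83.08756256] ((77.73529052734375, 89.46186828613281), 150.89906311035156) [0.50324734 0.13480244 0.027     ]
end edge [0.42128005 0.19198648 0.024     ] [0.40729072 0.1012199  0.024     ] -8.761725989250124
[array([0.45890419, 0.22395436, 0.012     ]), array([0.50526367, 0.21520301, 0.012     ])]
rail [0.42128005 0.19198648 0.024     ] [0.56460922 0.17035046 0.024     ] -8.584183230174487
outer edge [0.40901664 0.10011998 0.024     ] [0.55736787 0.07099832 0.024     ] -11.106063196177166
```

Call:
jog_arm(
  plan=[
    {"tx": 0,"ty": 0,"tz": 0,"yaw": 7.15},
    {"tx": 0,"ty": 0,"tz": 0,"yaw": 7.15},
    {"tx": 0,"ty": 0,"tz": 0,"yaw": 7.15},
    {"tx": 0,"ty": 0,"tz": 0,"yaw": 7.15},
    {"tx": 0,"ty": 0,"tz": -0.025,"yaw": 0},
    {"tx": 0,"ty": 0,"tz": -0.015,"yaw": 0},
    {"tx": 0,"ty": 0,"tz": -0.008,"yaw": 0},
    {"tx": 0,"ty": 0,"tz": 0,"yaw": 0},
  ],
)

```text
t: 16.5
ee_pos: [0.4204, -0.15, 0.0373]
orientation: [3.139, 0.002, -1.928]
wrist_force: [-0.3, -0.2, -0.0]
gripper_width: 0.0855
gripper_force: 0.0
```

Call:
jog_arm(
  plan=[
    {"tx": 0,"ty": 0,"tz": 0,"yaw": 0},
    {"tx": 0,"ty": 0,"tz": 0,"yaw": 0},
    {"tx": 0,"ty": 0,"tz": 0,"yaw": 0},
    {"tx": 0,"ty": 0,"tz": 0,"yaw": 0},
    {"tx": 0,"ty": 0,"tz": 0,"yaw": 0},
    {"tx": 0,"ty": 0,"tz": 0,"yaw": 0},
    {"tx": 0,"ty": 0,"tz": 0.03,"yaw": 0},
    {"tx": 0,"ty": 0,"tz": 0.04,"yaw": 0},
  ],
  fingers=1,
  grip_force=60,
)

```text
t: 17.3
ee_pos: [0.4195, -0.1497, 0.107]
orientation: [3.137, 0.002, -1.926]
wrist_force: [1.0, -0.4, -1.9]
gripper_width: 0.0149
gripper_force: 59.1
```

Call:
jog_arm(
  plan=[
    {"tx": 0,"ty": 0,"tz": 0.03,"yaw": -8},
    {"tx": 0.015,"ty": 0.03,"tz": 0.01,"yaw": -8},
    {"tx": 0.015,"ty": 0.03,"tz": 0,"yaw": -8},
    {"tx": 0.015,"ty": 0.03,"tz": 0,"yaw": -8},
    {"tx": 0.015,"ty": 0.03,"tz": 0,"yaw": -8},
    {"tx": 0.015,"ty": 0.03,"tz": 0,"yaw": -8},
    {"tx": 0.015,"ty": 0.03,"tz": 0,"yaw": -8},
    {"tx": 0.015,"ty": 0.03,"tz": 0,"yaw": -8},
  ],
)

```text
t: 18.1
ee_pos: [0.5263, 0.0611, 0.1477]
orientation: [3.141, 0.001, -3.049]
wrist_force: [0.3, -1.0, -1.3]
gripper_width: 0.0147
gripper_force: 59.2
```

Call:
jog_arm(
  plan=[
    {"tx": 0.015,"ty": 0.03,"tz": 0,"yaw": -8},
    {"tx": 0.015,"ty": 0.03,"tz": 0,"yaw": -8},
    {"tx": 0.01,"ty": 0.02,"tz": 0,"yaw": 0},
    {"tx": 0,"ty": 0,"tz": 0,"yaw": 0},
    {"tx": 0,"ty": 0,"tz": 0,"yaw": 0},
    {"tx": 0,"ty": 0,"tz": 0,"yaw": 0},
    {"tx": 0,"ty": 0,"tz": 0,"yaw": 0},
    {"tx": 0,"ty": 0,"tz": 0,"yaw": 0},
  ],
)

```text
t: 18.9
ee_pos: [0.5659, 0.1391, 0.1484]
orientation: [3.141, 0.002, 2.96]
wrist_force: [0.2, 0.1, -1.6]
gripper_width: 0.0145
gripper_force: 59.2
```

```bash
cat > meas.py <<'E'
import sys,pickle
from h import *
n=sys.argv[1];c=pickle.load(open(n+".p","rb"));i=cv2.imread(f"pics/{n}.png");h=cv2.cvtColor(i,cv2.COLOR_BGR2HSV)
X=np.array([.5028,.135,.038]);u,v=proj(c,X).astype(int);print("pred",u,v)
L=lambda m,r:(m[max(v-r,0):v+r,max(u-r,0):u+r],(max(u-r,0),max(v-r,0)))
for nm,lo,hi,r,z in[("boss",(17,80,60),(30,255,255),75,.027),("collar",(0,0,40),(179,70,255),60,.039)]:
    m,o=L(cv2.inRange(h,lo,hi),r)
    ks=[k for k in cv2.findContours(m,0,2)[0] if cv2.contourArea(k)>300]
    for k in ks:
        e=cv2.fitEllipse(cv2.convexHull(k));p=np.array(e[0])+o
        print(nm,p.round(1),np.round(e[1],1),cv2.contourArea(k),onz(c,*p,z).round(4))
# long edges of the block's wood / brass rail
m=cv2.inRange(h,(17,80,60),(30,255,255))
ln=cv2.HoughLinesP(m&cv2.Canny(i,60,150),1,np.pi/360,25,minLineLength=50,maxLineGap=8)
for l in ([] if ln is None else ln[:10,0]):
    a,b=onz(c,l[0],l[1],.025),onz(c,l[2],l[3],.025);d=b-a;print(l,"yaw mod 180",np.degrees(np.arctan2(d[1],d[0]))%180,a[:2].round(3))
# held knob: nose/back
k=np.array(c["R"])
E
python3 w.py w7; python3 meas.py w7
```

```text
18.9 [0.56585857 0.13910604 0.14844406] [3.14110867e+00 2.13590009e-03 2.95978754e+00] [ 0.19246907  0.11933283 -1.61036642]
pred 304 107
boss [305.6 105.5] [87.7 91.5] 6176.5 [0.5013 0.1354 0.027 ]
boss [368.5 116.4] [ 20.4 181.7] 974.0 [0.5174 0.1796 0.027 ]
collar [305.1 106.3] [60.1 62.5] 2872.0 [0.5018 0.1356 0.039 ]
[448 219 462  81] yaw mod 180 169.45247285876366 [0.609 0.231]
[439 213 444 154] yaw mod 180 169.94564423239547 [0.603 0.224]
[343 304 344 247] yaw mod 180 169.5065650021356 [0.67  0.135]
[306 310 306 250] yaw mod 180 168.78563250633874 [0.67  0.102]
[446 130 455  27] yaw mod 180 169.79110105398328 [0.538 0.236]
[387 151 443 151] yaw mod 180 79.60051013388892 [0.546 0.19 ]
```

The boss and collar centre is at about (0.5016, 0.1355), and the rail direction gives a flat yaw of −10.4°, which matches the tool's yaw of 169.6°. Next, a check of the knob's offset in the grip.

```bash
python3 - <<'E'
from h import *
import pickle
from scipy.optimize import least_squares
for n,tcp,yaw in[("w7",[.5659,.1391,.1484],2.960),("w6",[.5868,-.2218,.1431],1.222)]:
    c=pickle.load(open(n+".p","rb"));i=cv2.imread(f"pics/{n}.png");h=cv2.cvtColor(i,cv2.COLOR_BGR2HSV)
    m=cv2.inRange(h,(15,70,40),(32,255,255));m=cv2.morphologyEx(m,cv2.MORPH_OPEN,np.ones((3,3)))
    ux=np.array([np.cos(yaw),np.sin(yaw)]);uy=np.array([-ux[1],ux[0]])
    pt=[];px=[]
    for u in list(range(284,304,2))+list(range(348,368,2)):
        r=np.where(m[165:250,u])[0]
        if len(r):
            px.append((u,int(r[0])+165));P=onz(c,u,r[0]+165,tcp[2]-.0365)[:2]-tcp[:2];pt.append((P@ux,P@uy))
    pt=np.array(pt)
    f=least_squares(lambda q:np.hypot(pt[:,0]-q[0],pt[:,1]-q[1])-.024,[0,0],loss="soft_l1",f_scale=.0005)
    print(n,f.x.round(4),np.abs(f.fun).mean().round(5),px)
    r=[];
    print("col edges at row 175-235:",[(v,np.where(m[v,270:385])[0][[0,-1]]+270) for v in range(175,240,12) if m[v,270:385].any()])
E
```

```text
w7 [0.0006 0.0009] 0.00311 [(284, 211), (286, 206), (288, 203), (290, 199), (292, 197), (294, 195), (296, 193), (298, 192), (300, 190), (302, 189), (348, 189), (350, 190), (352, 192), (354, 194), (356, 195), (358, 197), (360, 165), (362, 165), (364, 165), (366, 165)]
col edges at row 175-235: [(175, array([360, 366])), (187, array([305, 365])), (199, array([290, 365])), (211, array([284, 366])), (223, array([280, 371])), (235, array([276, 374]))]
w6 [-0.0027 -0.0004] 0.00018 [(284, 212), (286, 209), (288, 205), (290, 202), (292, 200), (294, 198), (296, 197), (298, 194), (300, 194), (302, 193), (348, 193), (350, 194), (352, 195), (354, 198), (356, 200), (358, 202), (360, 204), (362, 206), (364, 211), (366, 214)]
col edges at row 175-235: [(187, array([314, 336])), (199, array([293, 355])), (211, array([285, 364])), (223, array([280, 369])), (235, array([276, 373]))]
```

```bash
python3 - <<'E'
from h import *
import pickle
from scipy.optimize import least_squares
c=pickle.load(open("w7.p","rb"));tcp=np.array([.56586,.13911,.14844]);ux=np.array([np.cos(2.96),np.sin(2.96)]);uy=np.array([-ux[1],ux[0]])
px=[(284,211),(286,206),(288,203),(290,199),(292,197),(294,195),(296,193),(298,192),(300,190),(302,189),(348,189),(350,190),(352,192),(354,194),(356,195),(358,197)]
P=np.array([onz(c,u,v,tcp[2]-.0365)[:2]-tcp[:2] for u,v in px]);pt=np.c_[P@ux,P@uy]
f=least_squares(lambda q:np.hypot(pt[:,0]-q[0],pt[:,1]-q[1])-.024,[0,0]);o=f.x[0]*ux+f.x[1]*uy
print(f.x,np.abs(f.fun).mean(),"knob",tcp[:2]+o,"move",np.array([.5016,.1355])-tcp[:2]-o)
E
```

```text
[0.00026533 0.00113064] 0.0001301057339652132 knob [0.56539485 0.13804587] move [-0.06379485 -0.00254587]
```

Call:
jog_arm(
  plan=[
    {"tx": -0.02,"ty": -0.001,"tz": 0,"yaw": 0},
    {"tx": -0.02,"ty": -0.001,"tz": 0,"yaw": 0},
    {"tx": -0.0235,"ty": -0.001,"tz": 0,"yaw": 0},
    {"tx": 0,"ty": 0,"tz": -0.02,"yaw": 0},
    {"tx": 0,"ty": 0,"tz": -0.02,"yaw": 0},
    {"tx": 0,"ty": 0,"tz": -0.007,"yaw": 0},
    {"tx": 0,"ty": 0,"tz": 0,"yaw": 0},
    {"tx": 0,"ty": 0,"tz": 0,"yaw": 0},
  ],
)

```text
t: 19.75
ee_pos: [0.5028, 0.1367, 0.102]
orientation: [3.141, 0.003, 2.96]
wrist_force: [-0.4, -0.4, -2.4]
gripper_width: 0.014
gripper_force: 59.1
```

```bash
python3 - <<'E'
from h import *
s=observe();print(s["t"],s["ee_pos"],s["orientation"],s["wrist_force"],s["joint_pos"].round(2))
E
```

```text
19.75 [0.50279237 0.13673895 0.10201323] [3.14088312e+00 2.50132957e-03 2.96044056e+00] [-0.4330253  -0.40166789 -2.3669515 ] [ 0.27  0.01 -0.16  1.4  -0.    0.45]
```

Call:
jog_arm(
  plan=[
    {"tx": -0.0005,"ty": 0,"tz": -0.003,"yaw": 0},
    {"tx": 0,"ty": 0,"tz": -0.002,"yaw": 0},
    {"tx": 0,"ty": 0,"tz": -0.002,"yaw": 0},
    {"tx": 0,"ty": 0,"tz": -0.002,"yaw": 0},
    {"tx": 0,"ty": 0,"tz": -0.002,"yaw": 0},
    {"tx": 0,"ty": 0,"tz": -0.001,"yaw": 0},
    {"tx": 0,"ty": 0,"tz": 0,"yaw": 0},
    {"tx": 0,"ty": 0,"tz": 0,"yaw": 0},
  ],
)

```text
t: 20.55
ee_pos: [0.502, 0.1368, 0.0892]
orientation: [3.141, 0.002, 2.961]
wrist_force: [0.2, 0.7, -2.4]
gripper_width: 0.0145
gripper_force: 59.1
```

It has gone 6 mm past the spindle's tip with no contact force, so the bore is on the spindle. I'll go further down.

Call:
jog_arm(
  plan=[
    {"tx": 0,"ty": 0,"tz": -0.003,"yaw": 0},
    {"tx": 0,"ty": 0,"tz": -0.003,"yaw": 0},
    {"tx": 0,"ty": 0,"tz": -0.003,"yaw": 0},
    {"tx": 0,"ty": 0,"tz": -0.003,"yaw": 0},
    {"tx": 0,"ty": 0,"tz": -0.002,"yaw": 0},
    {"tx": 0,"ty": 0,"tz": -0.001,"yaw": 0},
    {"tx": 0,"ty": 0,"tz": 0,"yaw": 0},
    {"tx": 0,"ty": 0,"tz": 0,"yaw": 0},
  ],
)

```text
t: 21.35
ee_pos: [0.502, 0.1368, 0.0746]
orientation: [3.141, 0.002, 2.961]
wrist_force: [-2.6, -0.4, 4.7]
gripper_width: 0.0144
gripper_force: 60.1
```

The force rises where expected, which is the home position and the start of the spring. Now I press.

Call:
jog_arm(
  plan=[
    {"tx": 0,"ty": 0,"tz": -0.001,"yaw": 0},
    {"tx": 0,"ty": 0,"tz": -0.002,"yaw": 0},
    {"tx": 0,"ty": 0,"tz": -0.002,"yaw": 0},
    {"tx": 0,"ty": 0,"tz": -0.002,"yaw": 0},
    {"tx": 0,"ty": 0,"tz": -0.001,"yaw": 0},
    {"tx": 0,"ty": 0,"tz": 0,"yaw": 0},
    {"tx": 0,"ty": 0,"tz": 0,"yaw": 0},
    {"tx": 0,"ty": 0,"tz": 0,"yaw": 0},
  ],
  fingers=1,
  grip_force=80,
)

```text
t: 22.15
ee_pos: [0.5024, 0.1369, 0.0696]
orientation: [3.14, 0.004, 2.961]
wrist_force: [-11.6, -3.0, 29.7]
gripper_width: 0.014
gripper_force: 86.6
```

The force is 30 N, more than the spring alone would give. I'll check the gate and knob from the scene camera numerically.

```bash
cat > gate.py <<'E'
from h import *
a=np.radians(-10.4);ux=np.array([np.cos(a),np.sin(a)]);uy=np.array([-ux[1],ux[0]])
def bl(c,u,v,z):
    P=onz(c,u,v,z)[:2]-[.502,.1355];return P@ux*1e3,P@uy*1e3
c=calibration("scene");I=[("before",cv2.imread("pics/scene0.png")),("now",snapshot("scene"))]
for n,i in I:
    h=cv2.cvtColor(i,cv2.COLOR_BGR2HSV);m=cv2.inRange(h,(18,130,90),(35,255,255))
    g=[["." for _ in range(24)] for _ in range(9)]
    for v,u in zip(*np.where(m)):
        x,y=bl(c,u,v,.035)
        if -90<x<90 and 40<y<112: g[int((y-40)//8)][int((x+96)//8)]="#"
    print(n);print("\n".join("".join(r) for r in g))
i=I[1][1];h=cv2.cvtColor(i,cv2.COLOR_BGR2HSV);m=cv2.inRange(h,(18,110,70),(35,255,255))
X=np.array([.502,.1355])
for nm,p,z in[("nose exp",X+.034*ux,.072),("axis top",X,.086),("tail",X-.022*ux,.086)]:print(nm,proj(c,[*p,z]))
cv2.imwrite("pics/now.png",i)
s=observe();print(s["t"],s["ee_pos"],s["wrist_force"],s["wrist_torque"])
E
python3 gate.py
```

```text
before
.#######################
....##.################.
..............####......
...............###......
...............###......
...............###......
...............###......
...............###......
.#######################
now
...#####################
..............######.##.
..............#######...
...................####.
......................#.
........................
........................
........................
.#######################
nose exp [417.48358634 210.8675202 ]
axis top [427.68852411 193.62666208]
tail [433.19228271 185.51270476]
22.2 [0.50239069 0.13689862 0.06956405] [-11.70004967  -2.36941279  28.75270297] [-0.68197752  2.61037979  0.04015629]
```

The gate has swung from across the gutter to along +x, about 1.2 rad from its closed position. So the spindle is on its hard stop and the knob is home. I'll ease the side load and the push a little, then hand in.

Call:
jog_arm(
  plan=[
    {"tx": -0.001,"ty": 0,"tz": 0.0005,"yaw": 0},
    {"tx": 0,"ty": 0,"tz": 0,"yaw": 0},
    {"tx": 0,"ty": 0,"tz": 0,"yaw": 0},
    {"tx": 0,"ty": 0,"tz": 0,"yaw": 0},
    {"tx": 0,"ty": 0,"tz": 0,"yaw": 0},
    {"tx": 0,"ty": 0,"tz": 0,"yaw": 0},
    {"tx": 0,"ty": 0,"tz": 0,"yaw": 0},
    {"tx": 0,"ty": 0,"tz": 0,"yaw": 0},
  ],
)

```text
t: 23.0
ee_pos: [0.5021, 0.1369, 0.0696]
orientation: [3.14, 0.006, 2.96]
wrist_force: [-5.5, -0.9, 23.0]
gripper_width: 0.0139
gripper_force: 85.4
```

```bash
python3 gate.py | tail -14
```

```text
now
...#####################
..............#####.###.
..............#######...
...................####.
.....................##.
........................
........................
........................
.#######################
nose exp [417.48358634 210.8675202 ]
axis top [427.68852411 193.62666208]
tail [433.19228271 185.51270476]
23.05 [0.50215427 0.13691596 0.06961471] [-6.10452177 -2.22303678 23.054342  ] [-0.57853116  1.38724174 -0.0523662 ]
```

The push is steady at 23 N on the hard stop, the side load is smaller and the gate is open.

```bash
python3 -c "
from rig import *
print(hand_in())"
```

```text
the job is handed in; nothing more can be done
None
```

I handed the job in with the knob on the spindle, still gripped and pressed to the stop at about 23 N with the gate open (about 1.2 rad by camera); the result wasn't reported, and an earlier 43 N bump with the knob in hand could count against the 40 N limit.

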